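# Turn the sharpening stone to its fine face

### The arm

A 7-joint arm with a two-finger parallel gripper is mounted at the origin on a cart in front of the work surface, level with it; the furniture and walls round the work are solid. World frame = base frame: x ahead of the robot, y to its left, z up, the work surface at z = 0. Lengths are in m, angles in rad, forces in N, time in s.
With the tool pointing down it reaches from about 0.425 to 0.95 m from the base axis. Payload 4.7 kg.
Tool frame: the origin (TCP) lies midway between the tips of the shut fingers; the grasp point (between the pads) lies 19 mm behind it; x points along the fingers, y is the direction in which the jaws open and shut, and the axes are right-handed (so a half turn about x gives the same grasp; the last joint's range is limited). The gripper opens to 87 mm and grips with 3 to 60 N. Pads are 19 mm wide; open, the fingers measure 117 mm over their backs; the gripper's body (75 mm by 190 mm) begins 51 mm behind the grasp point.
Start: joints at [1.09, 0.469, -0.049, 1.532, 0.024, 1.141, -0.082], TCP at [0.295, -0.607, 0.223] pointing down, gripper open.
Joint ranges: [-2.59, 2.59], [-0.33, 1.99], [-1.39, 1.29], [0.1, 2.45], [-1.04, 4.18], [0.21, 1.99], [-2.66, 2.66]. Speed limits (rad/s): [2.57, 2.57, 3.14, 3.14, 3.14, 3.14, 3.14].

### API

Orientations are given as a unit quaternion [w, x, y, z].
In Python, from workcell import arm, snapshot, ticket, finder gives the robot as it stands.
- The arm moves only by the tool arm_command, never from a script. Its arguments are lists of equal length, an entry for each row: "delta_pos": the shift along the tool's x, y, z in cm, a list of three; "rotation": the turn, a rotation vector about the tool's x, y, z in degrees, a list of three. A call has 1 to 12 rows; each row is the pose to reach, as a shift and turn from the pose commanded when the call began, along the tool's axes at that moment; what a row does not reach only later rows make up. A row lasts 1/12 s, in which the tool goes at most 41.7 mm and 7.16 degrees, less where a joint would pass 70% of its speed; a pose out of reach is approached as far as the arm can. A call with a gripper value outside its range is refused whole. "grip" is the opening, from 0 (shut) to 1 (fully open), set as the call begins (left out, the last holds). The fingers move at their own pace and stop on an object; "force" is the grip in N (left out, the last holds). Time passes only in rows, so rows that repeat a pose let the fingers close. It gives the time, the measured TCP pose, the force and the opening at its end, in the units of the state.
- arm.get_obs(): the state, without advancing time (a new reading comes with each control period).
- snapshot(name): name is "side" or "top"; returns a dict with "image" (480x640x3 uint8, blue, green, red), "range_z" (480x640 float32, m along the optical axis (not along the pixel's ray), 0 where there is no reading), "fx", "fy", "cx", "cy" (pixels), "eye" and "rotation" of the camera in the world. Camera axes: x right, y down, z forward; pixel columns grow to the right and rows downward; lengths in m; the calibration is good to about 2 mm. A picture is of the moment at which its call begins.
- ticket.sign_off(): hands the job in, once; it reports no verdict.
Trained networks look in the newest picture that a camera, given by its name, has taken for a name from the list of things; names that differ only in an ending like _2 or _b are one class to them, and where a whole thing is asked for, a point or a joint stands for the part that bears it (a point fixed in the world has none). Each returns a list of dicts, best first, with "score" (0 to 1); they miss things now and then, are a little off and sometimes report something else, mostly with a low value. They report only what shows in the picture. A call takes as long as a camera call. They do not tell look-alikes from the thing itself.
- finder.find_in(camera, label): "box" ([centre column, centre row, width, height] in pixels, round what is visible of it).
- finder.cut_out(camera, label): "mask" (480x640 bool, what is visible of it) and "box" ([centre column, centre row, width, height] in pixels, round what is visible of it).
- finder.pinpoint(camera, label): "xy" ([column, row] in pixels: a listed point, or the origin of a listed thing).
The state is a dict: "clock": time; "joint_positions": joint angles; "dq": joint speeds; "tau": joint torques, N m; "tcp_pos": TCP position; "orientation": TCP orientation; "contact_force": force on the tool from outside, world axes, zero at the start; "moment": the same for the moment, N m; "finger_gap": finger opening in m.
Only numpy, scipy, OpenCV 4.12 (cv2) and the standard library are available. Lean on these libraries where they do the work, as an engineer would, in place of code of your own. Each camera call takes 0.05 s, during which the arm holds its last target.

### The job

In the open plywood case two blocks sit in tight foam cutouts: a smooth-topped sharpening stone and a dressing block with grooves across its top. Take the smooth stone by the upright black grip tab of its hinged bail and lift that end first, so that it tilts well up while its other end is still down in the cutout; then take it out, turn it over end for end and lay it flat, other face up, on the middle of the black rubber mat, lengthwise along the mat. Leave the grooved block in its cutout.

Things in the scene. Friction and masses are not known exactly. Their poses are not given: they have to be found in the camera images.
- stone: smooth sharpening stone 100 x 45 x 24 mm, 0.2 kg. Origin: centre of the face underneath at the start; x along its length, away from the bail; z up (down once turned over). Black collar on its -x end, where the bail's hinge axis crosses it along y at x -34, z 12. Starts in either cutout, axes as the case's, 10 mm above the foam; held by the bail it swings down about the hinge
- stone_heel (a point): middle of the stone's underside edge at the end away from the bail (50 mm along x from the stone's origin): the end that stays down while the stone tilts
- dressing_block: the other block, same size and frame, with a like bail (fixed upright), but with ribs and grooves across its top. To be left alone
- case: fixed case 170 (x) x 190 (y) x 26 mm, foam top at 24. Origin: centre of underside, x along cutouts, z up. Cutouts 103 x 48 mm at y = +40 and -40, x -43.5 to +59.5, floor at z = 10; blocks centred at x = +8, bails at the -x end, with pockets 16 to 32 mm wide in the foam beside them. Either block in either cutout
- mat: black rubber mat fixed on the counter, 170 (x) x 110 (y) x 3 mm. Origin: centre of its underside, x along its length, z up
- bail_tab (a point): middle of the bail's black grip tab: 12 mm thick along the stone's length, 36 wide, 24 high, standing upright 37 mm above the hinge axis at the start. The bail turns 180 degrees over the stone's end, with slight friction, so the stone can hang from it and be laid over while the tab stays upright
There are look-alikes about, which are no part of the job. Leave any orange look-alike of the stone alone.

How it is judged:
By the outcome, as a careful person would: the job done as asked, in the order asked, and still so for the second after the job is handed in, with the robot touching nothing.
It also fails if it takes over 45 s, if anything falls off the work surface, if the arm or the gripper's body presses on something with over 40 N, if the wrist force passes 120 N, or if a joint passes its speed limit or range.

## Working session

There is one attempt and no reset: what is moved stays moved. The work goes in short steps, Python scripts to look and compute and a tool call to move; the robot and the scene stay as the last step left them, time stands still between calls to the robot, and variables do not carry over. Pictures are saved under pics/ and viewed, and the job is handed in when it is done.

Besides the shell and the picture viewer there is one more tool, called by a JSON object that holds its "name" and its "arguments", one argument or row to a line. arm_command: Moves the arm, as the interface text tells. Its arguments: {"type":"object","properties":{"delta_pos":{"type":"array"},"rotation":{"type":"array"},"grip":{"type":"number"},"force":{"type":"number"}},"required":["delta_pos","rotation"]}

```bash
ls; mkdir -p pics; python3 - <<'E'
from workcell import arm, snapshot, ticket, finder
import cv2,numpy as np
o=arm.get_obs()
print({k:np.round(v,3).tolist() for k,v in o.items()})
for c in ("top","side"):
    s=snapshot(c); cv2.imwrite(f"pics/{c}0.png",s["image"])
    print(c,s["fx"],s["fy"],s["cx"],s["cy"],np.round(s["eye"],4).tolist(),np.round(s["rotation"],4).tolist())
    for l in ("stone","dressing_block","case","mat","bail_tab"):
        print(l,[(np.round(d["box"]).tolist(),round(d["score"],2)) for d in finder.find_in(c,l)], [(np.round(d["xy"],1).tolist(),round(d["score"],2)) for d in finder.pinpoint(c,l)])
E
```

```text
pics
{'clock': 0.0, 'joint_positions': [1.09, 0.469, -0.049, 1.534, 0.024, 1.141, -0.082], 'dq': [-0.0, -0.0, -0.001, 0.0, -0.001, 0.001, 0.001], 'tau': [0.0, -50.798, -0.081, -23.615, -0.061, 0.038, 0.0], 'tcp_pos': [0.294, -0.607, 0.221], 'orientation': [-0.158, -0.689, -0.159, 0.689], 'contact_force': [0.062, 0.627, -0.559], 'moment': [-0.04, 0.042, 0.002], 'finger_gap': 0.087}
top 450.0367069766412 450.0367069766412 331.2729329972491 244.5911094055946 [0.4789, 0.1525, 0.9171] [0.0185, -0.6968, 0.717, -0.0112]
stone [([216.0, 239.0, 46.0, 54.0], 0.92), ([319.0, 251.0, 54.0, 34.0], 0.72)] [([317.5, 247.0], 0.72), ([217.4, 242.8], 0.58)]
dressing_block [([309.0, 212.0, 54.0, 32.0], 0.92)] [([311.3, 211.9], 0.82)]
case [([313.0, 233.0, 113.0, 117.0], 0.85)] [([313.2, 232.1], 0.82)]
mat [([454.0, 243.0, 95.0, 69.0], 0.56), ([320.0, 253.0, 56.0, 39.0], 0.34)] [([452.4, 242.5], 0.78)]
bail_tab [([208.0, 222.0, 29.0, 19.0], 0.57), ([303.0, 253.0, 10.0, 28.0], 0.45)] [([204.9, 222.8], 0.73), ([304.5, 253.4], 0.71)]
side 467.92329209093134 467.92329209093134 321.556459650826 233.60739554054047 [0.3809, -0.6849, 0.4244] [-0.5503, 0.8292, -0.0826, 0.0539]
stone [([299.0, 237.0, 40.0, 43.0], 0.86), ([298.0, 208.0, 42.0, 30.0], 0.81)] [([297.9, 222.4], 0.93), ([299.6, 250.6], 0.79)]
dressing_block [([334.0, 232.0, 40.0, 43.0], 0.96), ([300.0, 240.0, 39.0, 41.0], 0.18)] [([332.9, 240.1], 0.58)]
case [([318.0, 252.0, 112.0, 58.0], 0.64)] [([313.9, 250.2], 0.73)]
mat [([333.0, 335.0, 83.0, 66.0], 0.58)] [([329.1, 330.5], 0.91)]
bail_tab [([292.0, 230.0, 26.0, 23.0], 0.73), ([311.0, 207.0, 13.0, 24.0], 0.52)] [([292.1, 223.2], 0.8), ([308.6, 200.7], 0.64)]
```

View pics/top0.png

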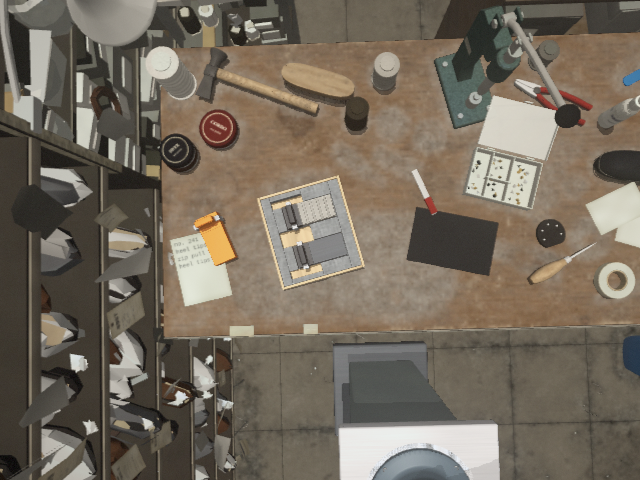

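View pics/side0.png

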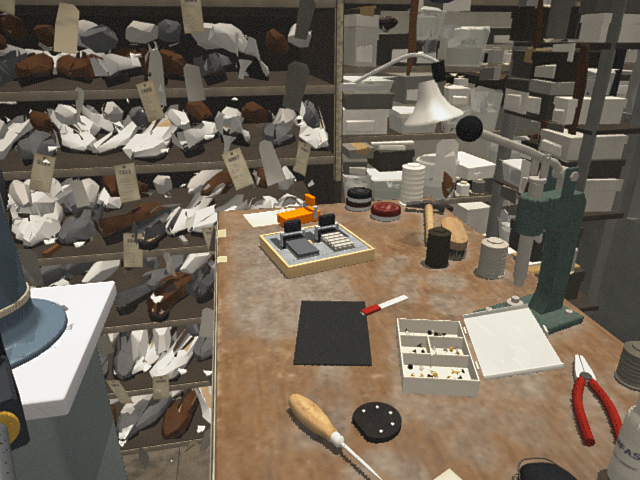

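```bash
python3 - <<'E'
import cv2,numpy as np
a=cv2.imread("pics/top0.png")[160:310,170:370]; b=cv2.imread("pics/side0.png")[180:300,230:390]
cv2.imwrite("pics/z0.png",cv2.resize(a,(800,600),interpolation=cv2.INTER_CUBIC));cv2.imwrite("pics/z1.png",cv2.resize(b,(800,600),interpolation=cv2.INTER_CUBIC))
E
```

```text
(no output)
```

View pics/z0.png

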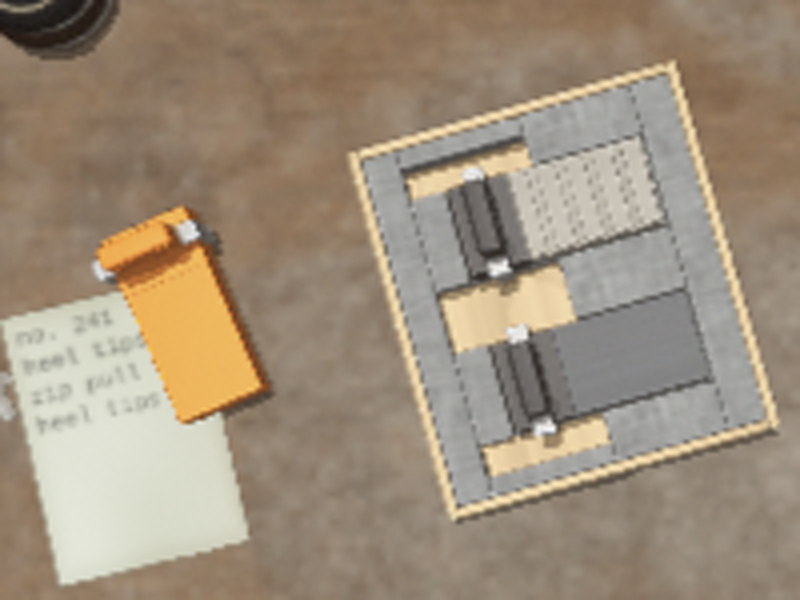

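View pics/z1.png

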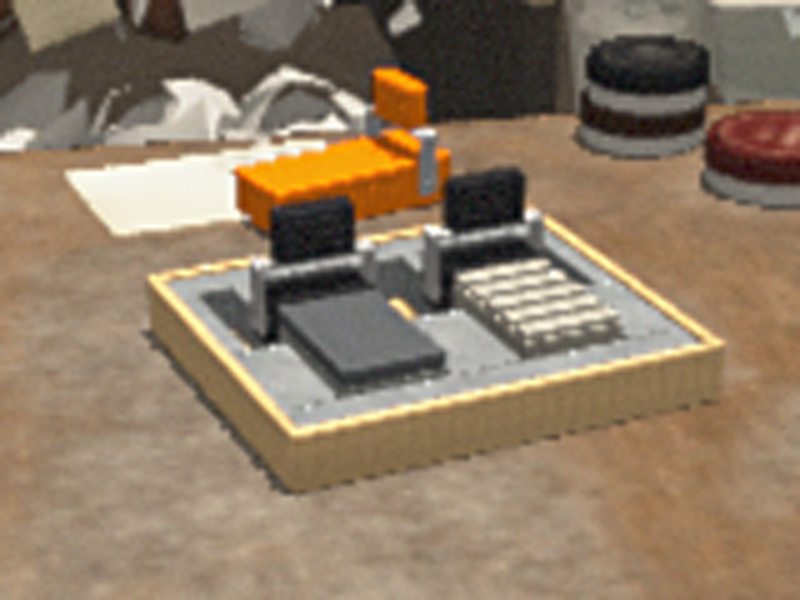

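```bash
cat > h.py <<'E'
import numpy as np, cv2
from scipy.spatial.transform import Rotation as R
from workcell import arm, snapshot, ticket, finder
def rot(q): return R.from_quat([q[1],q[2],q[3],q[0]])
def cloud(s):
    v,u=np.mgrid[0:480,0:640]; z=s["range_z"]
    p=np.stack([(u-s["cx"])/s["fx"]*z,(v-s["cy"])/s["fy"]*z,z],-1)
    r=s["rotation"]; M=rot(r).as_matrix() if np.size(r)==4 else np.array(r)
    P=p@M.T+s["eye"]; P[z<=0]=np.nan; return P
def atz(s,u,v,zw):
    r=s["rotation"]; M=rot(r).as_matrix() if np.size(r)==4 else np.array(r)
    d=M@np.array([(u-s["cx"])/s["fx"],(v-s["cy"])/s["fy"],1]); return s["eye"]+d*(zw-s["eye"][2])/d[2]
def state():
    o=arm.get_obs(); M=rot(o["orientation"]).as_matrix(); return o,M
E
python3 - <<'E'
from h import *
o,M=state(); print("tool axes cols",M.round(3).tolist())
for c in ("top","side"):
    s=snapshot(c);P=cloud(s);np.save(f"P_{c}.npy",P)
    print(c)
    def rect(n,m,lo,hi):
        q=P[m&(P[...,2]>lo)&(P[...,2]<hi)]
        if len(q)<8: print(n,len(q));return
        r=cv2.minAreaRect(q[:,:2].astype(np.float32)*1000); print(n,len(q),np.round(np.nanmedian(q,0),4),"rect",np.round(r[0],1),np.round(r[1],1),round(r[2],1))
    print("counter z",np.nanmedian(P[300:320,380:400,2]) if c=="top" else 0)
    for l in ("mat","case","stone","bail_tab","dressing_block"):
        for d in finder.cut_out(c,l): 
            m=d["mask"]; print(l,round(d["score"],2),np.round(d["box"]).tolist(), 'z pct',np.nanpercentile(P[m][:,2],[2,10,50,90,98]).round(4))
            rect(l,m,-0.02,0.2)
            if l=="bail_tab": rect(l+" top",m,.062,.085)
            if l in("stone","dressing_block"): rect(l+" top",m,.029,.040)
E
```

```text
tool axes cols [[0.0, 0.437, -0.9], [-0.0, -0.9, -0.437], [-1.0, 0.0, -0.0]]
top
counter z -0.0006052213290066444
case 0.89 [314.0, 233.0, 112.0, 115.0] z pct [-0.0003  0.0026  0.0232  0.026   0.032 ]
case 6008 [0.5428 0.2081 0.0232] rect [545.2 202.8] [199.2 179.7] 14.0
case 0.4 [321.0, 250.0, 54.0, 33.0] z pct [0.0092 0.0311 0.0338 0.0638 0.0716]
case 1225 [0.5063 0.1867 0.0338] rect [509.8 186.1] [ 57.9 102.2] 17.0
stone 0.97 [317.0, 251.0, 56.0, 38.0] z pct [0.0256 0.0314 0.0338 0.0652 0.0716]
stone 1210 [0.506  0.1858 0.0338] rect [505.7 184.7] [ 54.6 102.9] 14.2
stone top 1005 [0.5076 0.1782 0.0335] rect [505.3 184.2] [51.1 99.9] 14.0
stone 0.67 [214.0, 237.0, 42.0, 49.0] z pct [0.0057 0.0202 0.0237 0.0524 0.0614]
stone 1280 [0.5379 0.3899 0.0237] rect [537.8 393.8] [106.5  59.9] 26.3
stone top 39 [0.573  0.3863 0.0382] rect [567. 405.] [10.6 53.3] 23.3
bail_tab 0.76 [209.0, 224.0, 28.0, 15.0] z pct [0.017  0.0238 0.0548 0.0615 0.0627]
bail_tab 244 [0.5689 0.3998 0.0548] rect [570.3 410.1] [21.7 60.9] 22.8
bail_tab top 11 [0.5675 0.4104 0.0627] rect [566.6 405.9] [ 9.1 22.6] 17
[... 1116 characters left out ...]
 top 26 [0.5719 0.3859 0.0369] rect [567.2 403.4] [10.6 54.5] 19.4
stone 0.73 [300.0, 238.0, 41.0, 40.0] z pct [0.0211 0.0261 0.035  0.0641 0.0718]
stone 915 [0.5016 0.2    0.035 ] rect [503.7 245.5] [233.1  66. ] 90.0
stone top 530 [0.5052 0.1775 0.0348] rect [504.8 184.5] [ 53.4 105.4] 13.7
bail_tab 0.76 [293.0, 231.0, 23.0, 24.0] z pct [0.0183 0.0412 0.0586 0.0712 0.0726]
bail_tab 257 [0.4989 0.2129 0.0586] rect [508.1 282.3] [164.7  48.5] 81.7
bail_tab top 103 [0.497  0.2127 0.0688] rect [497.3 215.5] [35.  13.9] 11.2
bail_tab 0.53 [311.0, 204.0, 13.0, 24.0] z pct [0.0047 0.026  0.0457 0.061  0.0619]
bail_tab 162 [0.5671 0.3967 0.0459] rect [573.5 442. ] [130.4  32.2] 80.7
bail_tab top 3
```

```bash
python3 - <<'E'
from h import *
s=snapshot("top");P=cloud(s)
g=cv2.cvtColor(s["image"],cv2.COLOR_BGR2GRAY)
m=(g<65).astype(np.uint8); m[:, :395]=0;m[:,510:]=0;m[:195]=0;m[285:]=0
n,l,st,_=cv2.connectedComponentsWithStats(m); k=1+np.argmax(st[1:,4]); mm=l==k; print(st[k])
q=P[mm]; print(np.median(q,0)); 
c,_=cv2.findContours(mm.astype(np.uint8),cv2.RETR_EXTERNAL,cv2.CHAIN_APPROX_NONE)
w=np.array([atz(s,u,v,.003)[:2] for u,v in c[0][:,0]],np.float32)*1000
print(cv2.minAreaRect(w))
o,M=state();print(o["clock"],o["joint_positions"])
E
```

```text
[ 407  208   91   67 4396]
[nan nan nan]
((517.7514038085938, -82.94595336914062), (168.34217834472656, 108.93856811523438), 77.03355407714844)
1.75 [ 1.09009959  0.4685733  -0.04863     1.53251273  0.02410478  1.14100952
 -0.08229946]
```

{"name": "arm_command", "arguments": {
  "delta_pos": [
    [0,-3.8,0],
    [0,-7.6,0],
    [0,-11.4,-1],
    [0,-15,-3],
    [0,-18.5,-5],
    [0,-22,-7],
    [0,-25.5,-9],
    [0,-29,-11],
    [0,-32.5,-13.5],
    [0,-35.5,-16.5],
    [0,-38.5,-19.5],
    [0,-41,-22.5]
  ],
  "rotation": [
    [1,0,0],
    [2,0,0],
    [3,0,0],
    [4,0,0],
    [5,0,0],
    [6,0,0],
    [7,0,0],
    [8,0,0],
    [9,0,0],
    [10,0,0],
    [11,0,0],
    [11.9,0,0]
  ],
  "grip": 1
}}

```text
clock: 2.75
tcp_pos: [0.3177, -0.1385, 0.2229]
orientation: [0.086, 0.702, 0.085, -0.702]
contact_force: [0.6, -0.4, 0.1]
finger_gap: 0.087
```

```bash
cat >> h.py <<'E'
def delta(x,y,z,yaw):  # yaw: world heading (deg) of tool y axis
    o,M=state(); d=M.T@(np.array([x,y,z])-o["tcp_pos"])*100
    a=np.deg2rad(yaw); T=np.array([[0,np.cos(a),np.sin(a)],[0,np.sin(a),-np.cos(a)],[-1,0,0]])
    print("pos",np.round(o["tcp_pos"],4),"delta cm",d.round(2),"rot deg",np.rad2deg(R.from_matrix(M.T@T).as_rotvec()).round(2),"F",o["contact_force"].round(1),"t",o["clock"],"j",o["joint_positions"].round(2))
E
python3 -c "
from h import *
delta(.4985,.2172,.12,-76)"
```

```text
pos [ 0.3177 -0.1385  0.2229] delta cm [ 10.26 -30.2  -26.08] rot deg [-0.11 -0.03 -0.1 ] F [ 0.6 -0.4  0.1] t 2.75 j [ 0.71 -0.07 -0.39  2.21 -0.03  1.   -0.99]
```

{"name": "arm_command", "arguments": {
  "delta_pos": [
    [0,-2.2,-3],
    [0,-4.6,-6],
    [0,-7.2,-9],
    [0,-10,-11.8],
    [0.5,-12.9,-14.4],
    [1,-15.8,-16.8],
    [2,-18.7,-19],
    [3,-21.6,-21],
    [4,-24.3,-22.8],
    [5,-26.7,-24.3],
    [6,-28.7,-25.4],
    [7,-30.2,-26.1]
  ],
  "rotation": [
    [0,0,0],
    [0,0,0],
    [0,0,0],
    [0,0,0],
    [0,0,0],
    [0,0,0],
    [0,0,0],
    [0,0,0],
    [0,0,0],
    [0,0,0],
    [0,0,0],
    [0,0,0]
  ]
}}

```text
clock: 3.75
tcp_pos: [0.4989, 0.2185, 0.1522]
orientation: [0.086, 0.702, 0.087, -0.701]
contact_force: [0.7, 0.0, -0.5]
finger_gap: 0.0871
```

{"name": "arm_command", "arguments": {
  "delta_pos": [
    [0,0,0],
    [0,0,0]
  ],
  "rotation": [
    [0,0,0],
    [0,0,0]
  ]
}}

```text
clock: 3.92
tcp_pos: [0.4979, 0.2162, 0.1521]
orientation: [-0.087, -0.701, -0.087, 0.702]
contact_force: [-0.3, -1.3, 0.5]
finger_gap: 0.0869
```

```bash
python3 -c "
from h import *
delta(.4985,.2172,.046,-76)
s=snapshot('side');a=s['image'][130:310,210:450]
cv2.imwrite('pics/s1.png',cv2.resize(a,(800,600)))"
```

```text
pos [0.4979 0.2162 0.1521] delta cm [10.61 -0.08 -0.1 ] rot deg [ 0.09  0.08 -0.01] F [-0.3 -1.3  0.5] t 3.9167 j [ 0.04  0.41 -0.67  1.89  0.31  0.94 -2.1 ]
```

View pics/s1.png

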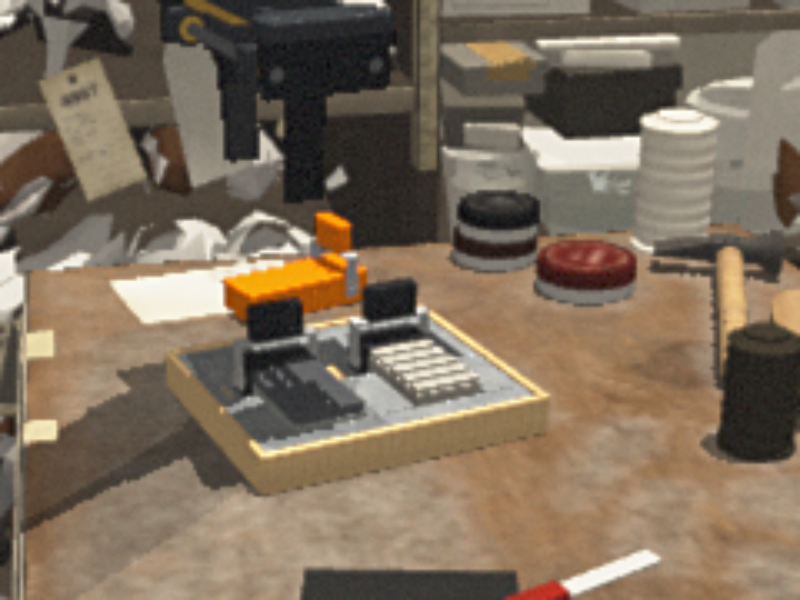

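{"name": "arm_command", "arguments": {
  "delta_pos": [
    [1.5,0,-0.1],
    [3.5,-0.1,-0.1],
    [5.5,-0.1,-0.1],
    [7.5,-0.1,-0.1],
    [9,-0.1,-0.1],
    [10,-0.1,-0.1],
    [10.6,-0.1,-0.1],
    [10.6,-0.1,-0.1],
    [10.6,-0.1,-0.1]
  ],
  "rotation": [
    [0,0,0],
    [0,0,0],
    [0,0,0],
    [0,0,0],
    [0,0,0],
    [0,0,0],
    [0,0,0],
    [0,0,0],
    [0,0,0]
  ]
}}

```text
clock: 4.72
tcp_pos: [0.4997, 0.2167, 0.0472]
orientation: [0.086, 0.702, 0.086, -0.701]
contact_force: [-0.0, 0.1, 0.7]
finger_gap: 0.0869
```

```bash
python3 -c "
from h import *
delta(.4985,.2172,.046,-76)
s=snapshot('side');a=s['image'][130:310,210:450]
cv2.imwrite('pics/s2.png',cv2.resize(a,(800,600)))"
```

```text
pos [0.4997 0.2167 0.0472] delta cm [ 0.12 -0.08  0.1 ] rot deg [-0.06 -0.07 -0.01] F [-0.   0.1  0.7] t 4.7167 j [-0.04  0.55 -0.59  1.97  0.44  0.74 -2.22]
```

View pics/s2.png

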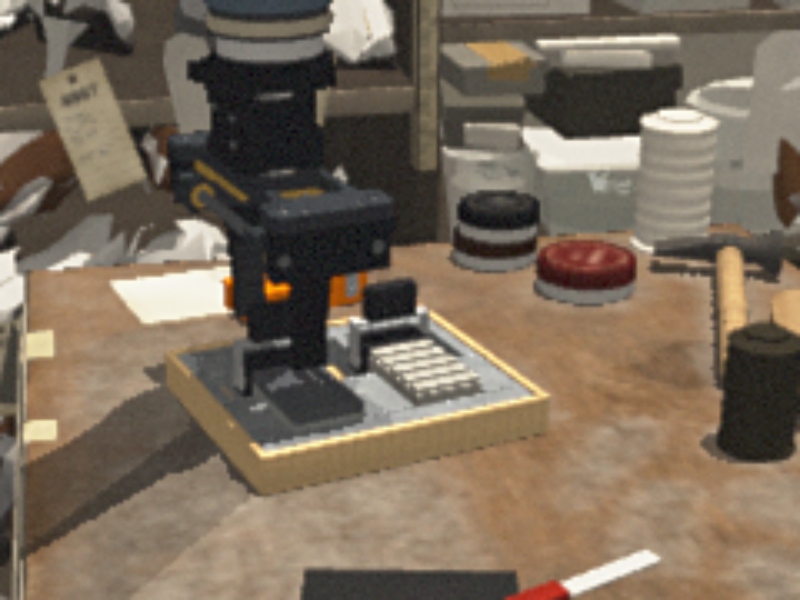

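{"name": "arm_command", "arguments": {
  "delta_pos": [
    [0,0,0],
    [0,0,0],
    [0,0,0],
    [0,0,0],
    [0,0,0],
    [0,0,0],
    [0,0,0],
    [0,0,0]
  ],
  "rotation": [
    [0,0,0],
    [0,0,0],
    [0,0,0],
    [0,0,0],
    [0,0,0],
    [0,0,0],
    [0,0,0],
    [0,0,0]
  ],
  "grip": 0,
  "force": 35
}}

```text
clock: 5.43
tcp_pos: [0.4991, 0.217, 0.0465]
orientation: [-0.086, -0.702, -0.086, 0.702]
contact_force: [0.4, -0.4, -0.8]
finger_gap: 0.0418
```

{"name": "arm_command", "arguments": {
  "delta_pos": [
    [0,0,0],
    [0,0,0],
    [0,0,0],
    [0,0,0],
    [0,0,0],
    [0,0,0],
    [0,0,0]
  ],
  "rotation": [
    [0,0,0],
    [0,0,0],
    [0,0,0],
    [0,0,0],
    [0,0,0],
    [0,0,0],
    [0,0,0]
  ],
  "grip": 0,
  "force": 35
}}

```text
clock: 6.02
tcp_pos: [0.499, 0.2172, 0.0465]
orientation: [0.086, 0.702, 0.086, -0.702]
contact_force: [-0.6, 0.5, -1.5]
finger_gap: 0.0119
```

{"name": "arm_command", "arguments": {
  "delta_pos": [
    [-0.3,0,0],
    [-0.7,0,0],
    [-1.1,0,0],
    [-1.45,0.05,0],
    [-1.8,0.1,0],
    [-2.15,0.2,0],
    [-2.5,0.3,0],
    [-2.8,0.35,0],
    [-3.1,0.45,0],
    [-3.4,0.55,0],
    [-3.7,0.7,0],
    [-4.0,0.8,0]
  ],
  "rotation": [
    [0,0,0],
    [0,0,0],
    [0,0,0],
    [0,0,0],
    [0,0,0],
    [0,0,0],
    [0,0,0],
    [0,0,0],
    [0,0,0],
    [0,0,0],
    [0,0,0],
    [0,0,0]
  ]
}}

```text
clock: 7.02
tcp_pos: [0.5011, 0.2088, 0.0868]
orientation: [-0.086, -0.702, -0.086, 0.702]
contact_force: [0.5, -0.7, -2.3]
finger_gap: 0.0116
```

```bash
python3 -c "
from h import *
delta(.4985,.2172,.046,-76)
s=snapshot('side');a=s['image'][130:310,210:450]
cv2.imwrite('pics/s3.png',cv2.resize(a,(800,600)))"
```

```text
pos [0.5011 0.2088 0.0868] delta cm [ 4.08 -0.88  0.05] rot deg [-0.03  0.01 -0.02] F [ 0.5 -0.7 -2.3] t 7.0167 j [ 0.01  0.5  -0.63  1.95  0.39  0.82 -2.16]
```

View pics/s3.png

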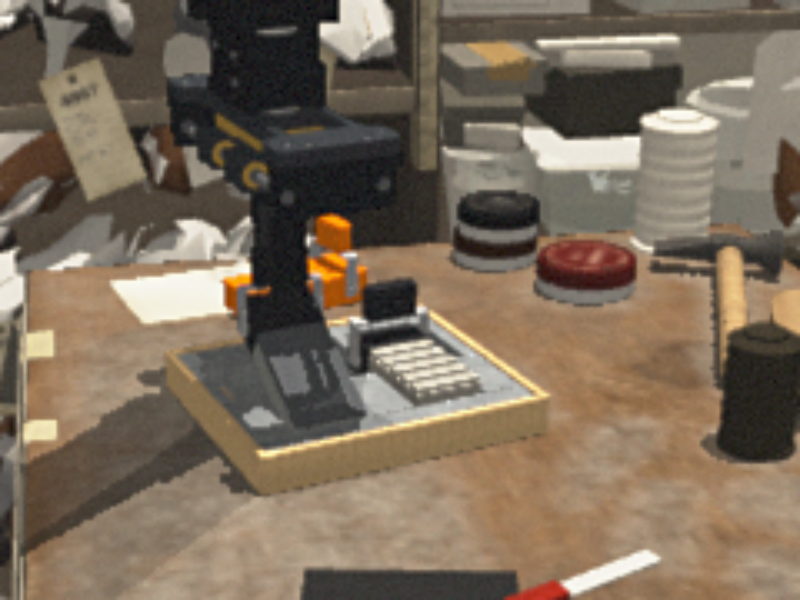

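{"name": "arm_command", "arguments": {
  "delta_pos": [
    [-0.3,0.15,0],
    [-0.6,0.3,0],
    [-0.9,0.45,0],
    [-1.2,0.65,0],
    [-1.5,0.85,0],
    [-1.8,1.05,0],
    [-2.1,1.25,0],
    [-2.4,1.45,0],
    [-2.7,1.6,0],
    [-2.9,1.6,0],
    [-3.1,1.6,0],
    [-3.2,1.6,0]
  ],
  "rotation": [
    [0,0,0],
    [0,0,0],
    [0,0,0],
    [0,0,0],
    [0,0,0],
    [0,0,0],
    [0,0,0],
    [0,0,0],
    [0,0,0],
    [0,0,0],
    [0,0,0],
    [0,0,0]
  ]
}}

```text
clock: 8.07
tcp_pos: [0.5049, 0.1939, 0.1188]
orientation: [0.086, 0.702, 0.086, -0.702]
contact_force: [-0.4, 0.9, -3.3]
finger_gap: 0.0117
```

```bash
python3 -c "
from h import *
delta(.4985,.2172,.046,-76)
s=snapshot('side');a=s['image'][130:310,210:450]
cv2.imwrite('pics/s4.png',cv2.resize(a,(800,600)))"
```

```text
pos [0.5049 0.1939 0.1188] delta cm [ 7.28 -2.42  0.06] rot deg [-0.   -0.02  0.01] F [-0.4  0.9 -3.3] t 8.0667 j [ 0.06  0.45 -0.65  1.93  0.35  0.88 -2.09]
```

View pics/s4.png

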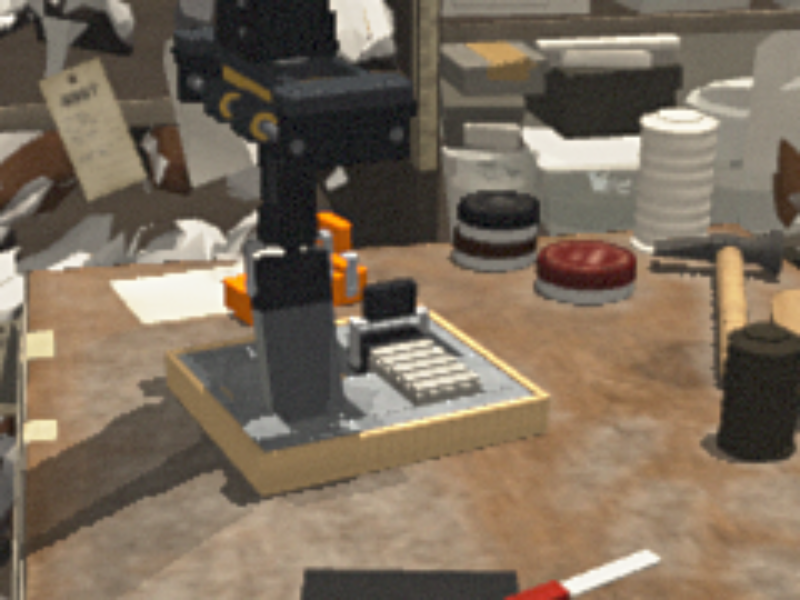

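{"name": "arm_command", "arguments": {
  "delta_pos": [
    [-0.4,0,0],
    [-1,0,0],
    [-1.7,0,0],
    [-2.5,0,0],
    [-3.4,0,0],
    [-4.3,0,0],
    [-5.1,0,0],
    [-5.7,0,0],
    [-6.1,0,0],
    [-6.2,0,0]
  ],
  "rotation": [
    [0,0,0],
    [0,0,0],
    [0,0,0],
    [0,0,0],
    [0,0,0],
    [0,0,0],
    [0,0,0],
    [0,0,0],
    [0,0,0],
    [0,0,0]
  ]
}}

```text
clock: 8.95
tcp_pos: [0.5052, 0.1938, 0.1815]
orientation: [0.086, 0.702, 0.086, -0.701]
contact_force: [-0.4, -0.4, -2.7]
finger_gap: 0.0115
```

```bash
python3 -c "
from h import *
delta(.5304,-.0236,.17,-102.9)"
```

```text
pos [0.5052 0.1938 0.1815] delta cm [ 1.15 21.71  2.81] rot deg [ 2.688e+01 -8.000e-02  2.000e-02] F [-0.4 -0.4 -2.7] t 8.95 j [ 0.1   0.37 -0.69  1.87  0.28  0.99 -2.03]
```

{"name": "arm_command", "arguments": {
  "delta_pos": [
    [0,0.1,0],
    [0,0.4,0],
    [0,0.9,0.1],
    [0,1.6,0.2],
    [0,2.5,0.3],
    [0,3.5,0.5],
    [0,4.6,0.6],
    [0,5.8,0.8],
    [0,7.1,0.9],
    [0,8.4,1.1],
    [0,9.7,1.3],
    [0,11,1.4]
  ],
  "rotation": [
    [0.2,0,0],
    [0.6,0,0],
    [1.3,0,0],
    [2.3,0,0],
    [3.5,0,0],
    [5,0,0],
    [6.5,0,0],
    [8,0,0],
    [9.5,0,0],
    [11,0,0],
    [12.5,0,0],
    [14,0,0]
  ]
}}

```text
clock: 9.95
tcp_pos: [0.5179, 0.0819, 0.1805]
orientation: [0.001, -0.707, 0.001, 0.707]
contact_force: [-0.2, -1.2, -2.9]
finger_gap: 0.0119
```

```bash
python3 -c "
from h import *
delta(.5304,-.0236,.17,-102.9)"
```

```text
pos [0.5179 0.0819 0.1805] delta cm [ 1.06 10.54 -1.29] rot deg [12.71  0.   -0.02] F [-0.2 -1.2 -2.9] t 9.95 j [ 0.26  0.33 -0.61  1.91  0.23  0.97 -2.03]
```

{"name": "arm_command", "arguments": {
  "delta_pos": [
    [0,1.2,-0.1],
    [0,2.4,-0.3],
    [0.1,3.6,-0.4],
    [0.2,4.8,-0.6],
    [0.3,5.9,-0.7],
    [0.4,7,-0.9],
    [0.5,8,-1],
    [0.6,8.8,-1.1],
    [0.7,9.5,-1.2],
    [0.8,10.1,-1.3],
    [0.9,10.4,-1.3],
    [1,10.5,-1.3]
  ],
  "rotation": [
    [1.5,0,0],
    [3,0,0],
    [4.5,0,0],
    [6,0,0],
    [7.5,0,0],
    [9,0,0],
    [10,0,0],
    [11,0,0],
    [11.7,0,0],
    [12.3,0,0],
    [12.6,0,0],
    [12.7,0,0]
  ]
}}

```text
clock: 10.95
tcp_pos: [0.5309, -0.0219, 0.1704]
orientation: [0.079, -0.703, 0.079, 0.703]
contact_force: [-0.7, 0.4, -3.2]
finger_gap: 0.0116
```

```bash
python3 -c "
from h import *
delta(.5304,-.0236,.12,-102.9)
s=snapshot('side');a=s['image'][180:390,190:470]
cv2.imwrite('pics/s5.png',cv2.resize(a,(800,600)))"
```

```text
pos [ 0.5309 -0.0219  0.1704] delta cm [5.04 0.17 0.01] rot deg [ 0.13  0.   -0.  ] F [-0.7  0.4 -3.2] t 10.95 j [ 0.39  0.34 -0.52  1.91  0.21  0.95 -2.03]
```

View pics/s5.png

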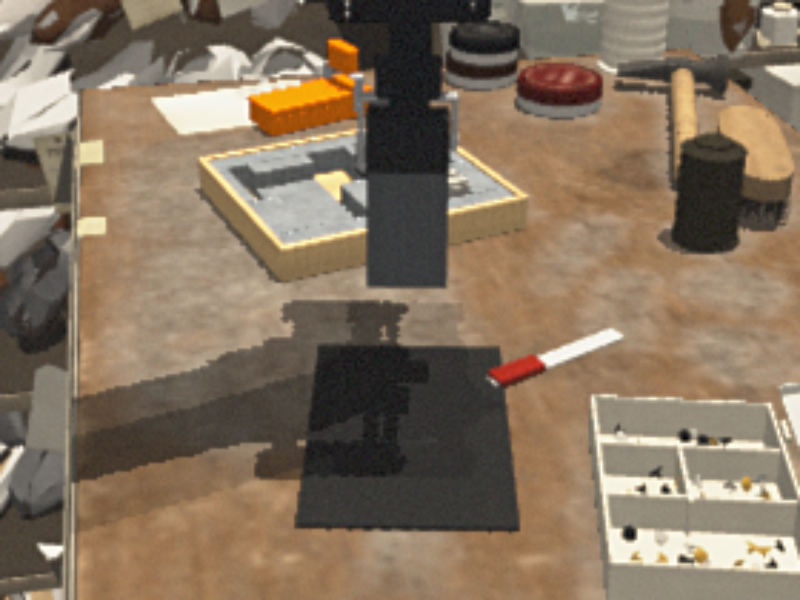

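{"name": "arm_command", "arguments": {
  "delta_pos": [
    [0.5,0.1,0],
    [1.2,0.1,0],
    [2,0.1,0],
    [2.8,0.1,0],
    [3.6,0.1,0],
    [4.3,0.1,0],
    [4.8,0.1,0],
    [5.2,0.1,0],
    [5.45,0.1,0],
    [5.6,0.1,0],
    [5.75,0.1,0],
    [5.75,0.1,0]
  ],
  "rotation": [
    [0,0,0],
    [0,0,0],
    [0,0,0],
    [0,0,0],
    [0,0,0],
    [0,0,0],
    [0,0,0],
    [0,0,0],
    [0,0,0],
    [0,0,0],
    [0,0,0],
    [0,0,0]
  ]
}}

```text
clock: 12.0
tcp_pos: [0.5307, -0.0224, 0.113]
orientation: [-0.078, 0.703, -0.078, -0.703]
contact_force: [0.6, -0.4, -2.8]
finger_gap: 0.0117
```

```bash
python3 -c "
from h import *
delta(.5304,-.0236,.1115,-102.9)
s=snapshot('side');a=s['image'][180:390,190:470]
cv2.imwrite('pics/s6.png',cv2.resize(a,(800,600)))"
```

```text
pos [ 0.5307 -0.0224  0.113 ] delta cm [0.15 0.12 0.  ] rot deg [ 0.18 -0.01 -0.  ] F [ 0.6 -0.4 -2.8] t 12.0 j [ 0.36  0.41 -0.5   1.96  0.26  0.83 -2.07]
```

View pics/s6.png

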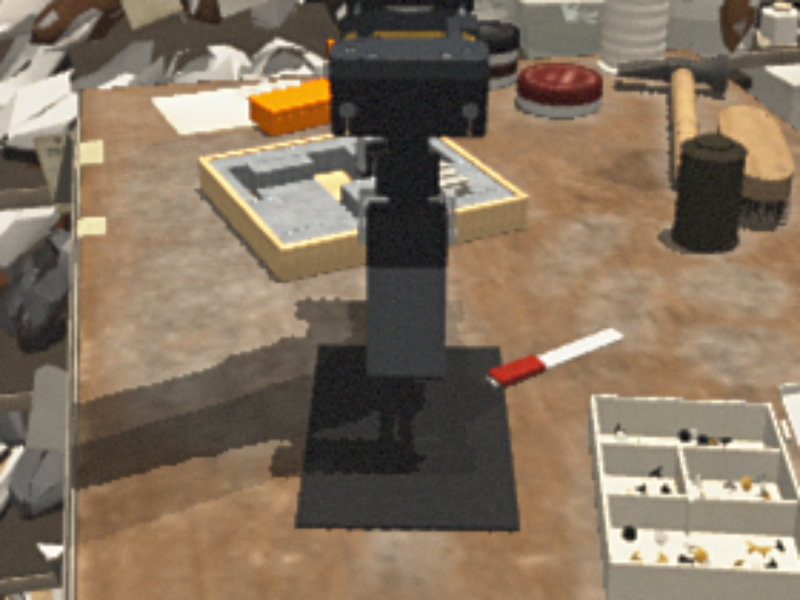

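{"name": "arm_command", "arguments": {
  "delta_pos": [
    [0.1,0,0],
    [0.2,0,0],
    [0.2,0,0],
    [0.2,0,0]
  ],
  "rotation": [
    [0,0,0],
    [0,0,0],
    [0,0,0],
    [0,0,0]
  ]
}}

```text
clock: 12.38
tcp_pos: [0.5312, -0.0225, 0.1119]
orientation: [-0.078, 0.703, -0.078, -0.702]
contact_force: [-2.3, -0.1, 4.5]
finger_gap: 0.0117
```

{"name": "arm_command", "arguments": {
  "delta_pos": [
    [-0.03,0.4,0],
    [-0.05,0.8,0],
    [-0.05,1.3,0],
    [-0.05,1.8,0],
    [0,2.3,0],
    [0.05,2.8,0],
    [0.2,3.4,0],
    [0.4,4.0,0],
    [0.65,4.7,0],
    [1.0,5.4,0],
    [1.4,6.0,0],
    [1.9,6.6,0]
  ],
  "rotation": [
    [0,0,0],
    [0,0,0],
    [0,0,0],
    [0,0,0],
    [0,0,0],
    [0,0,0],
    [0,0,0],
    [0,0,0],
    [0,0,0],
    [0,0,0],
    [0,0,0],
    [0,0,0]
  ]
}}

```text
clock: 13.38
tcp_pos: [0.5159, -0.0897, 0.0923]
orientation: [-0.078, 0.703, -0.08, -0.702]
contact_force: [-0.2, -1.7, 0.5]
finger_gap: 0.0117
```

```bash
python3 -c "
from h import *
delta(.509,-.1172,.0395,-102.9)
s=snapshot('side');a=s['image'][180:390,190:470]
cv2.imwrite('pics/s7.png',cv2.resize(a,(800,600)))"
```

```text
pos [ 0.5159 -0.0897  0.0923] delta cm [5.28 2.82 0.06] rot deg [ 0.07 -0.05 -0.14] F [-0.2 -1.7  0.5] t 13.3833 j [ 0.47  0.43 -0.47  2.    0.27  0.78 -1.96]
```

View pics/s7.png

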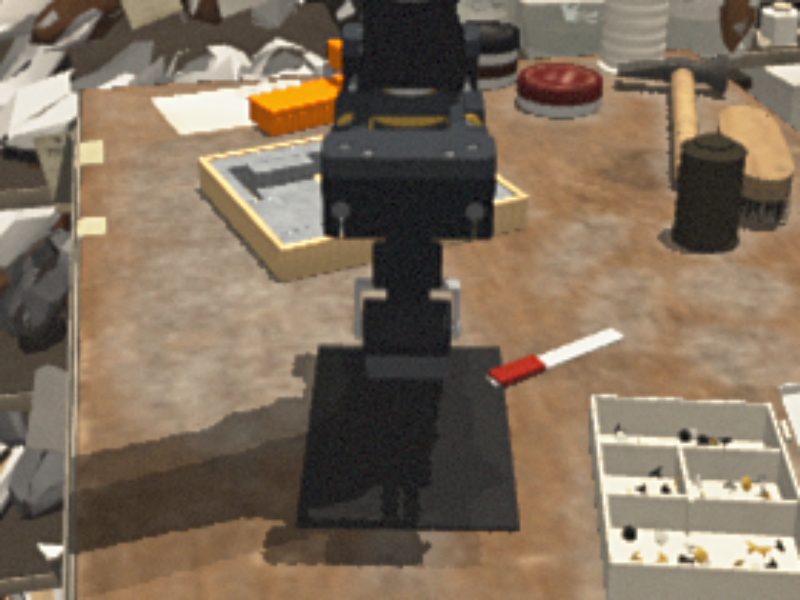

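{"name": "arm_command", "arguments": {
  "delta_pos": [
    [0.5,0.55,0],
    [1.05,1.05,0],
    [1.6,1.5,0],
    [2.2,1.9,0],
    [2.8,2.2,0],
    [3.4,2.45,0],
    [3.9,2.6,0],
    [4.3,2.7,0],
    [4.7,2.78,0],
    [5.0,2.82,0],
    [5.2,2.84,0],
    [5.25,2.84,0]
  ],
  "rotation": [
    [0,0,0],
    [0,0,0],
    [0,0,0],
    [0,0,0],
    [0,0,0],
    [0,0,0],
    [0,0,0],
    [0,0,0],
    [0,0,0],
    [0,0,0],
    [0,0,0],
    [0,0,0]
  ]
}}

```text
clock: 14.43
tcp_pos: [0.5096, -0.1144, 0.0395]
orientation: [0.078, -0.703, 0.078, 0.703]
contact_force: [-2.2, -0.6, 2.6]
finger_gap: 0.0119
```

```bash
python3 -c "
from h import *
delta(.509,-.1172,.0395,-102.9)
s=snapshot('side');a=s['image'][180:390,190:470]
cv2.imwrite('pics/s8.png',cv2.resize(a,(800,600)))
s=snapshot('top');a=s['image'][160:310,350:550]
cv2.imwrite('pics/t8.png',cv2.resize(a,(800,600)))"
```

```text
pos [ 0.5096 -0.1144  0.0395] delta cm [-0.    0.29 -0.  ] rot deg [ 0.2   0.04 -0.01] F [-2.2 -0.6  2.6] t 14.4333 j [ 0.48  0.5  -0.43  2.03  0.33  0.67 -1.96]
```

View pics/s8.png

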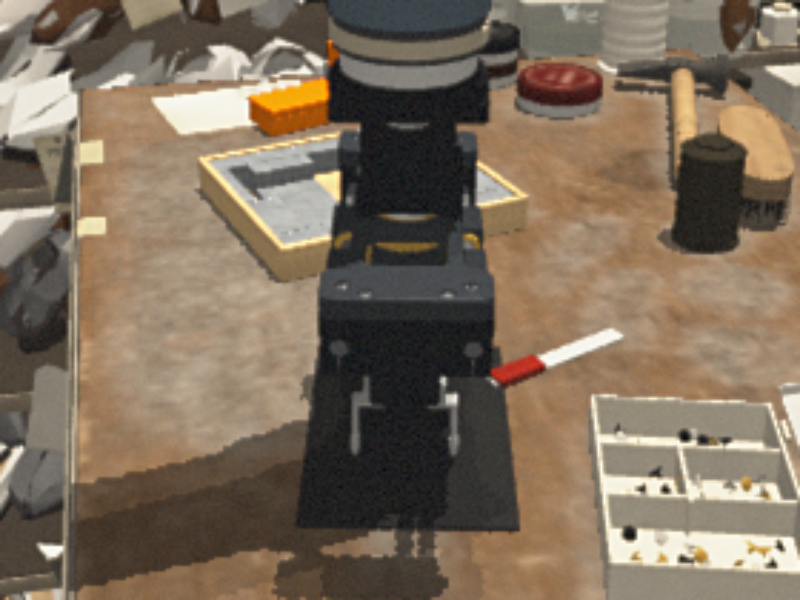

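View pics/t8.png

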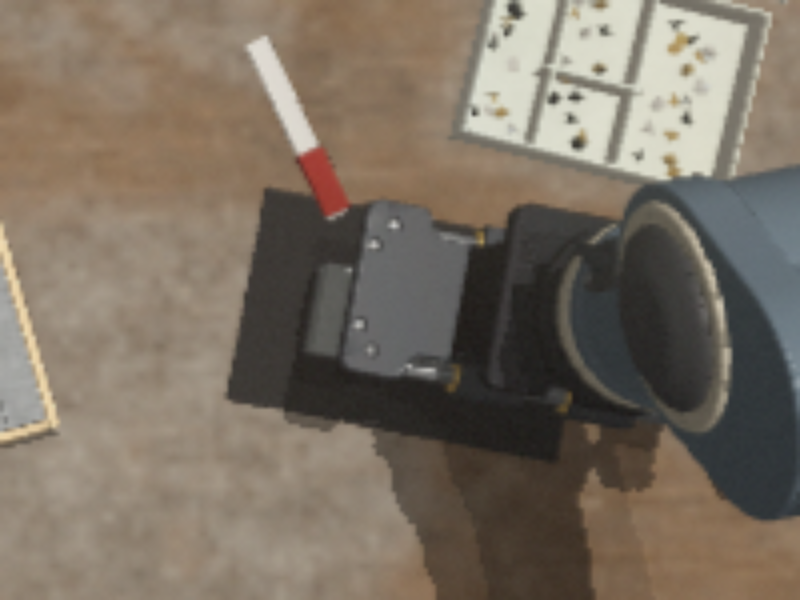

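{"name": "arm_command", "arguments": {
  "delta_pos": [
    [0,0,0],
    [0,0,0],
    [0,0,0],
    [0,0,0],
    [0,0,0],
    [0,0,0]
  ],
  "rotation": [
    [0,0,0],
    [0,0,0],
    [0,0,0],
    [0,0,0],
    [0,0,0],
    [0,0,0]
  ],
  "grip": 0.5
}}

```text
clock: 15.03
tcp_pos: [0.51, -0.1145, 0.0397]
orientation: [-0.078, 0.703, -0.078, -0.703]
contact_force: [0.0, -0.1, -0.9]
finger_gap: 0.0406
```

{"name": "arm_command", "arguments": {
  "delta_pos": [
    [-0.5,0,0],
    [-1.5,0,0],
    [-3,0,0],
    [-5,0,0],
    [-7.5,0,0],
    [-10,0,0],
    [-12,-3,0],
    [-13,-7,0],
    [-13,-11,0],
    [-13,-15,0],
    [-13,-19,0],
    [-13,-21,0]
  ],
  "rotation": [
    [0,0,0],
    [0,0,0],
    [0,0,0],
    [0,0,0],
    [0,0,0],
    [0,0,0],
    [0,0,0],
    [0,0,0],
    [0,0,0],
    [0,0,0],
    [0,0,0],
    [0,0,0]
  ]
}}

```text
clock: 16.03
tcp_pos: [0.5564, 0.0966, 0.1714]
orientation: [-0.078, 0.704, -0.075, -0.702]
contact_force: [-0.1, 0.1, -0.6]
finger_gap: 0.0432
```

```bash
python3 - <<'E'
from h import *
delta(.509,-.1172,.0395,-102.9)
s=snapshot('side');a=s['image'][180:390,190:470]
cv2.imwrite('pics/s9.png',cv2.resize(a,(800,600)))
s=snapshot('top');a=s['image'][160:310,350:550]
cv2.imwrite('pics/t9.png',cv2.resize(a,(800,600)))
P=cloud(s)
def rc(lo,hi):
    m=(P[...,2]>lo)&(P[...,2]<hi)&(abs(P[...,0]-.517)<.07)&(abs(P[...,1]+.084)<.09)
    q=P[m]; print(len(q), cv2.minAreaRect(q[:,:2].astype(np.float32)*1000) if len(q) else 0)
    if len(q)>20:
        A=np.c_[q[:,:2]-q[:,:2].mean(0),np.ones(len(q))]; print("plane",np.linalg.lstsq(A,q[:,2],rcond=None)[0].round(4))
rc(.022,.033); rc(.058,.075)
for c in("top","side"): 
  for d in finder.cut_out(c,"stone"): print(c,round(d["score"],2),np.round(d["box"]))
E
```

```text
pos [0.5564 0.0966 0.1714] delta cm [13.1  21.96  0.08] rot deg [ 0.53 -0.11  0.23] F [-0.1  0.1 -0.6] t 16.0333 j [ 0.2   0.4  -0.56  1.83  0.25  0.98 -2.26]
0 0
0 0
top 0.61 [217. 240.  47.  55.]
side 0.81 [332. 323.  42.  51.]
side 0.76 [296. 211.  46.  31.]
```

View pics/s9.png

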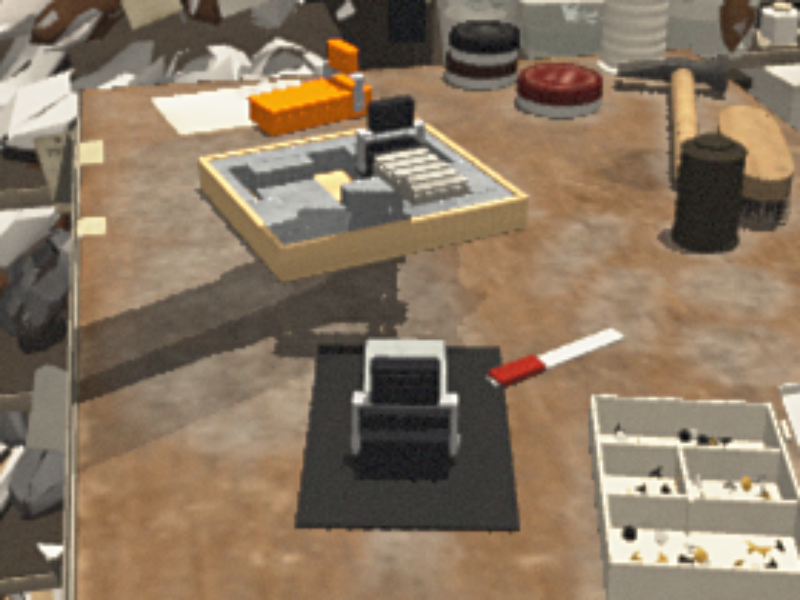

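View pics/t9.png

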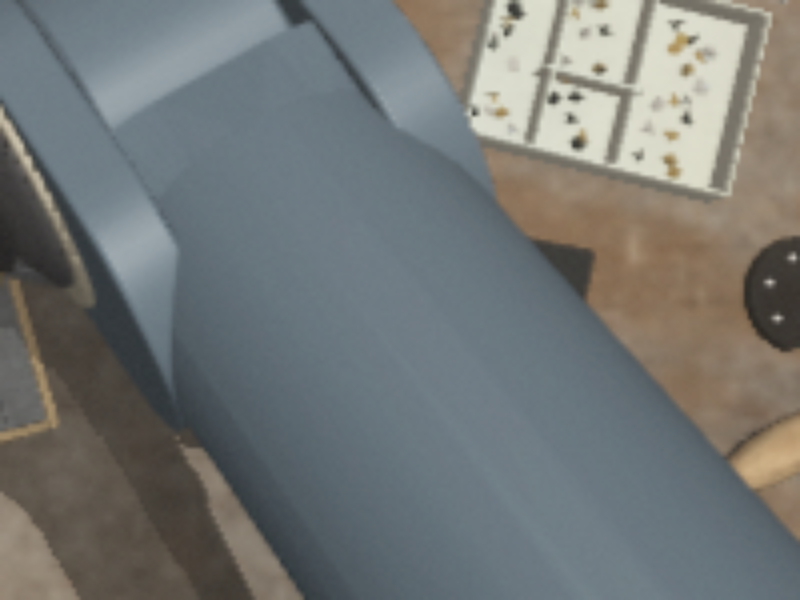

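{"name": "arm_command", "arguments": {
  "delta_pos": [
    [-2,1,0],
    [-4,3,0],
    [-4,6,0],
    [-4,10,0],
    [-4,14,0],
    [-4,18,0],
    [-4,22,0],
    [-4,26,0],
    [-4,30,0],
    [-4,34,0],
    [-4,38,0],
    [-4,42,0]
  ],
  "rotation": [
    [0,0,0],
    [0,0,0],
    [0,0,0],
    [0,0,0],
    [0,0,0],
    [0,0,0],
    [0,0,0],
    [0,0,0],
    [0,0,0],
    [0,0,0],
    [0,0,0],
    [0,0,0]
  ]
}}

```text
clock: 17.23
tcp_pos: [0.4608, -0.3231, 0.2101]
orientation: [0.079, -0.702, 0.08, 0.703]
contact_force: [0.8, 0.4, 1.0]
finger_gap: 0.044
```

{"name": "arm_command", "arguments": {
  "delta_pos": [
    [0,3,0],
    [0,6,0],
    [0,9,0],
    [0,12,0],
    [0,15,0],
    [0,17,0],
    [0,19,0],
    [0,20,0],
    [0,20,0]
  ],
  "rotation": [
    [-2,0,0],
    [-4,0,0],
    [-6,0,0],
    [-8,0,0],
    [-10,0,0],
    [-12,0,0],
    [-14,0,0],
    [-15,0,0],
    [-15,0,0]
  ]
}}

```text
clock: 17.98
tcp_pos: [0.4151, -0.519, 0.2093]
orientation: [-0.012, -0.706, -0.011, 0.708]
contact_force: [-0.9, -1.0, -0.3]
finger_gap: 0.044
```

```bash
python3 - <<'E'
from h import *
delta(.509,-.1172,.0395,-102.9)
s=snapshot('top');a=s['image'][160:310,350:550]
cv2.imwrite('pics/t10.png',cv2.resize(a,(800,600)))
P=cloud(s)
def rc(lo,hi):
    m=(P[...,2]>lo)&(P[...,2]<hi)&(abs(P[...,0]-.517)<.07)&(abs(P[...,1]+.084)<.09)
    q=P[m]; print(len(q), cv2.minAreaRect(q[:,:2].astype(np.float32)*1000) if len(q) else 0)
    if len(q)>20:
        A=np.c_[q[:,:2]-q[:,:2].mean(0),np.ones(len(q))]; print("plane",np.linalg.lstsq(A,q[:,2],rcond=None)[0].round(4))
rc(.024,.031); rc(.058,.075)
E
```

```text
pos [ 0.4151 -0.519   0.2093] delta cm [ 16.9  -39.89 -10.7 ] rot deg [14.73  0.1  -0.1 ] F [-0.9 -1.  -0.3] t 17.9833 j [ 1.09  0.49 -0.37  1.56  0.19  1.13 -0.86]
920 ((515.0796508789062, -81.14718627929688), (100.40643310546875, 52.1254997253418), 79.94266510009766)
plane [ 0.0028 -0.0009  0.0266]
129 ((509.579833984375, -115.0207290649414), (12.627418518066406, 34.976722717285156), 77.31071472167969)
plane [-0.0221 -0.1238  0.063 ]
```

View pics/t10.png

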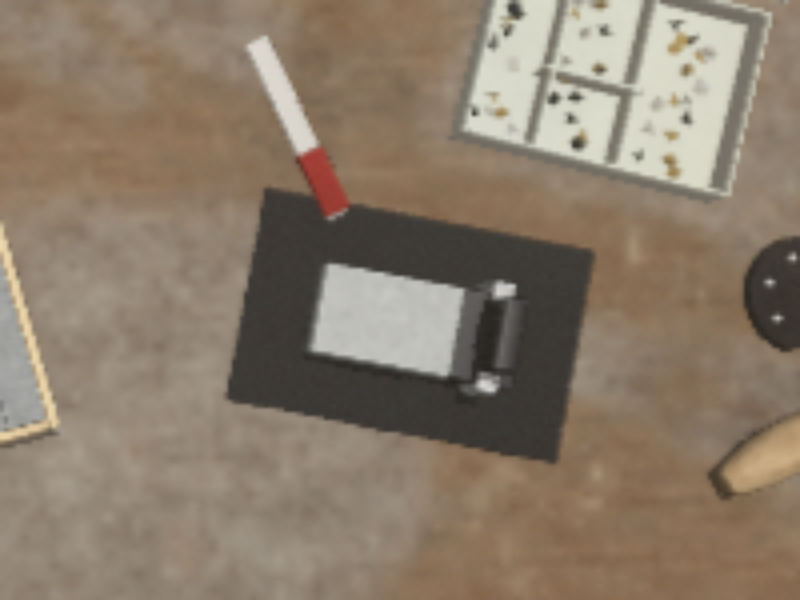

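```bash
python3 -c "
from h import *
print(ticket.sign_off())"
```

```text
the job is handed in; nothing more can be done
None
```

The smooth stone is lying flat, other face up and lengthwise, on the middle of the black mat. I handed the job in at about 18 s.

- **Lift:** I took the smooth stone by its black tab and raised the bail end first. It tilted to near vertical while the heel stayed down in the cutout. I then lifted it out.
- **Turn and lay:** I stood it on its heel on the mat and laid it over end for end with the tab kept upright. Then I let go and moved the arm clear.
- **Last checks:**
  - The top face measures flat at about 26.6 mm above the counter, against 27 mm expected.
  - Its centre is about 3 mm from the mat's centre, which is near the calibration's limit.
  - The tab's edges put it within about 1° of the mat's direction. A rectangle fitted to the stone's top face, bail parts included, read about 3°.
  - The pale underside is up.
  - The grooved block is still in its cutout and the orange look-alike was not touched.
- **Failed checks:** The first top view after release was blocked by the arm, so I moved it away and repeated the view. Early on, the network missed the mat in the top view, so I measured it there by its dark outline. That agreed with the side view within about 3 mm.

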